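Free a seized tube carrier from a centrifuge rotor and lay it in the ultrasonic cleaner

TASK

One tube carrier is seized in the centrifuge rotor that stands on the bench: work it free by twisting it back and forth while you pull, because a straight pull only lifts or drags the rotor, which must stay standing where it is. Open the lid of the ultrasonic cleaner right over so that it rests open by itself, and leave it open. Lay the carrier down flat in the cleaner's basket without dropping it, and leave the other things on the bench where they are.

Things in the scene. Friction and masses are not known exactly. Their poses are not given: they have to be found in the camera images.
- rotor: Dark grey composite fixed-angle centrifuge rotor standing loose on the bench: squat and round, 224 mm across the foot, 97 mm high, about 2.3 kg. Its dished top has six round cavity mouths and a steel hub nut (38 mm wide, top at 88 mm). One cavity holds the seized carrier, five are empty. Origin: centre of the underside; z up; x points from the middle towards the seized carrier's cavity.
- rotor_mouth (a point): Centre of the mouth of the seized carrier's cavity: 58 mm from the rotor's axis, 82 mm above the bench; axes as the rotor's. The cavity leans 35 degrees from vertical: the mouth faces up and in over the rotor's middle, the bottom points down and out. A pull of more than about 15 N along the cavity lifts, tips or drags the rotor.
- carrier: Seized tube carrier, one rigid piece of white plastic, 102 mm long, about 120 g. Origin: on its axis, at the underside of its collar, which sits on the cavity's mouth. z: along its axis towards the grip wing (at the start up and in over the rotor, 35 degrees from vertical). x: along the wing's width; y: across its thickness (at the start level). Like carriers lying in a tray at the right are done with.
- carrier_wing (a point): Middle of the carrier's flat grip wing, on the axis 30 mm above the underside of the collar; axes as the carrier's. The wing is 34 mm wide (x), 14 mm thick (y) and 36 mm high: it spans 6 to 42 mm above the collar's underside. The collar is 37 mm in diameter and 6 mm thick.
- carrier_end (a point): Lower end of the carrier, on the axis 60 mm below the collar's underside; 20 mm in diameter at the very end, then 29 mm, then 32 mm over the last 30 mm below the collar. Seized over the first 20 mm of its way out: a straight pull there takes some 40 N; turning it takes 0.5 to 0.8 N m, and while it turns it follows a light pull, about 3 mm for each 0.8 rad. Then it slides freely; clear after 60 mm.
- cleaner: Ultrasonic cleaner, fixed on the bench: a steel box 170 mm deep (x), 290 mm wide (y), 145 mm high to the tank's rim, control panel on the front (-x) face, hinged steel lid on top. Tank inside: 142 mm (x) by 262 mm (y), walls 14 mm. Origin: centre of the underside; x from the front to the hinge side, y along the width, z up.
- basket (a point): Centre of the flat wire floor of the basket inside the cleaner's tank: 80 mm above the bench, 65 mm below the tank's rim; axes as the cleaner's. The carrier is to lie flat on this floor.
- lid (a joint): Angle of the cleaner's lid in rad: 0 closed, growing as it opens, 1.85 at its stop. The lid (174 mm by 294 mm, 8 mm thick, 400 g) falls shut from below about 1.5 rad; let go well past that it falls back to its stop and rests open. Lifting it takes about 2 N at the handle.
- lid_hinge (a point): Middle of the lid's level hinge line, which runs along y on the far (+x) top edge of the cleaner, 145 mm above the bench.
- lid_bar (a point): Middle of the lid's handle: a black round bar 10 mm in diameter, 110 mm long along y, on a leg at each end. With the lid closed it is 145 mm in front of (-x) and 43 mm above the hinge line, with 27 mm free under it. Moves with the lid.
- rotor_lid: Bystander: the rotor's aluminium lid, a disc 180 mm in diameter with a knob, 48 mm high, lying loose on the bench to the left. Origin: centre of its underside.
- rotor_key: Bystander: flat steel rotor key 180 mm long, lying loose between the rotor and the cleaner, along x. Origin: its middle, on the bench.
- reagent_jar: Bystander: square white reagent jar with a screw cap, 68 mm wide and 146 mm high, standing loose at the back. Origin: centre of its underside.
- beaker: Bystander: glass beaker 72 mm wide and 95 mm high, standing loose at the left. Origin: centre of its underside.
- wash_bottle: Bystander: wash bottle 64 mm wide and 185 mm high, standing loose at the right. Origin: centre of its underside.
There are look-alikes about, which are no part of the job. Of the things shaped like the carrier, the white one is meant. Several things look just like the rotor: the one meant starts farthest from the robot's base.

How it is judged:
By the outcome, as a careful person would: the job done as asked, in the order asked, and still so for the second after the job is handed in, with the robot touching nothing.
It also fails if it takes over 72 s, if anything falls off the work surface, if the arm or the gripper's body presses on something with over 40 N, if the wrist force passes 120 N, or if a joint passes its speed limit or range.

ROBOT

A 7-joint arm with a two-finger parallel gripper is mounted at the origin on the work surface. World frame = base frame: x ahead of the robot, y to its left, z up, the work surface at z = 0. Lengths are in m, angles in rad, forces in N, time in s.
With the tool pointing down it reaches from about 0.425 to 0.875 m from the base axis. Payload 4.7 kg.
Tool frame: the origin (TCP) lies at the very end of the fingers, on their centre line; the grasp point (between the pads) lies env.hold_point_z behind it (env.hold_point_z is the distance from the TCP to the grasp point, in m); z points along the fingers, x is the direction in which the jaws open and shut, and the axes are right-handed (so a half turn about z gives the same grasp; the last joint's range is limited). The gripper opens to 87 mm and grips with 3 to 60 N. Pads are 19 mm wide; open, the fingers measure 117 mm over their backs; the gripper's body (75 mm by 190 mm) begins 51 mm behind the grasp point.
Start: joints at [-1.331, 0.321, -0.07, 1.45, 0.023, 1.371, -0.057], TCP at [0.146, 0.634, 0.223] pointing down, gripper open.
Joint ranges: [-2.86, 2.86], [-0.3, 2.09], [-1.38, 1.24], [0.06, 2.45], [-1.56, 4.7], [0.09, 2.05], [-2.69, 2.69]. Speed limits (rad/s): [2.57, 2.57, 3.14, 3.14, 3.14, 3.14, 3.14].

INTERFACE

Orientations are given as a rotation vector (axis times angle).
In Python, from plant import env gives the robot as it stands. The module is installed in compiled form; this text tells all that it offers.
- The arm moves only by the tool drive_tool, never from a script. Its argument "moves" is a list of rows, each a list of 7 numbers: the shift along the world's x, y, z in m, then the turn, a rotation vector about the world's x, y, z in degrees, then the finger opening in m, from 0 to 0.087. In form: [[x, y, z, ax, ay, az, gripper], ...]. A call has 1 to 10 rows; each row shifts and turns the commanded pose from where the row before left it; what a row does not reach is not made up. A row lasts 1/12 s, in which the tool goes at most 41.7 mm and 7.16 degrees, less where a joint would pass 70% of its speed; a pose out of reach is approached as far as the arm can. A call is refused whole if a number of a shift passes 0.0417 or a number of a turn 7.16, either way. A call with a gripper value outside its range is refused whole. The fingers move at their own pace and stop on an object; "squeeze" is the grip in N (left out, the last holds). Time passes only in rows, so rows that do not move let the fingers close. It gives the time, the measured TCP pose, the force and the opening at its end, in the units of the state.
- env.read_state(): the state, without advancing time (a new reading comes with each control period).
- env.snapshot(name): name is "side" or "top"; returns a dict with "img" (400x640x3 uint8, red, green, blue), "mtx" (3x3 intrinsics, pixels), "extrinsics" (4x4, takes a point from world to camera coordinates). Camera axes: x right, y up, looking along -z (the intrinsics and any distortion apply to the point x, -y, -z); pixel columns grow to the right and rows downward; lengths in m; the calibration is good to about 2 mm. A picture is of the moment at which its call begins. There is no depth.
- env.hand_in(): hands the job in, once; it reports no verdict.
The state is a dict: "time": time; "joint_pos": joint angles; "joint_velocities": joint speeds; "tau": joint torques, N m; "position": TCP position; "orientation": TCP orientation; "ft_force": force on the tool from outside, world axes, zero at the start; "wrist_torque": the same for the moment, N m; "gripper_width": opening from 0.0 (shut) to 1.0 (fully open).
Only numpy, scipy, OpenCV 4.12 (cv2) and the standard library are available. Lean on these libraries where they do the work, as an engineer would, in place of code of your own. Each camera call takes 0.05 s, during which the arm holds its last target. There are 200 camera calls.

## Working session

There is one attempt and no reset: what is moved stays moved. The work goes in short steps, Python scripts to look and compute and a tool call to move; the robot and the scene stay as the last step left them, time stands still between calls to the robot, and variables do not carry over. Pictures are saved under pics/ and viewed, about 8 in all and at most 12, crops included, and the job is handed in when it is done.

Besides the shell and the picture viewer there is one more tool, called by a JSON object that holds its "fn" and its "kwargs". drive_tool: Moves the arm, as the interface text tells. Its arguments: {"type":"object","properties":{"moves":{"type":"array","items":{"type":"array","items":{"type":"number"}}},"squeeze":{"type":"number"}},"required":["moves"]}

```bash
mkdir -p pics; cat > h.py <<'E'
import numpy as np, cv2
from plant import env
from scipy.spatial.transform import Rotation as R
def snap(n,f):
    s=env.snapshot(n); cv2.imwrite('pics/'+f+'.png',s['img'][:,:,::-1]); np.savez('pics/'+f+'.npz',**s); return s
def load(f): return np.load('pics/'+f+'.npz')
def ray(s,u,v):
    K=s['mtx'];E=s['extrinsics'];Ri=E[:3,:3].T;o=-Ri@E[:3,3]
    d=np.linalg.solve(K,[u,v,1.]);d=Ri@(d*[1,-1,-1]);return o,d/np.linalg.norm(d)
def atz(s,u,v,z):
    o,d=ray(s,u,v);return o+d*(z-o[2])/d[2]
def tri(s1,p1,s2,p2):
    o1,d1=ray(s1,*p1);o2,d2=ray(s2,*p2)
    t=np.linalg.lstsq(np.c_[d1,-d2],o2-o1,rcond=None)[0];a=o1+t[0]*d1;b=o2+t[1]*d2
    return (a+b)/2,np.linalg.norm(a-b)
def proj(s,P):
    E=s['extrinsics'];c=E[:3,:3]@np.asarray(P)+E[:3,3];q=s['mtx']@(c*[1,-1,-1]);return q[:2]/q[2]
E
python3 - <<'E'
from h import *
a=snap('top','t0');b=snap('side','s0')
for s in (a,b): print(s['mtx'],s['extrinsics'],[k for k in s])
print(env.hold_point_z);print(env.read_state())
E
```

```text
[[361.64776757   0.         311.00901481]
 [  0.         361.64776757 199.29859534]
 [  0.           0.           1.        ]] [[-0.00823666 -0.99971125  0.0225739   0.00803315]
 [ 0.9908176  -0.00511257  0.13510862 -0.51636329]
 [-0.13495419  0.02347946  0.99057361 -1.07439771]
 [ 0.          0.          0.          1.        ]] ['img', 'mtx', 'extrinsics']
[[399.11995124   0.         320.68541067]
 [  0.         399.11995124 199.62400413]
 [  0.           0.           1.        ]] [[ 0.96152787 -0.27438769  0.01324946 -0.4677295 ]
 [ 0.12660632  0.48543379  0.86505773 -0.20077099]
 [-0.24379293 -0.83009965  0.50149733 -1.26099761]
 [ 0.          0.          0.          1.        ]] ['img', 'mtx', 'extrinsics']
0.0187
{'time': 0.1, 'joint_pos': array([-1.33089891,  0.32177764, -0.07005367,  1.45156677,  0.0225972 ,
        1.37080023, -0.05690918]), 'joint_velocities': array([-0.00017382, -0.00047216, -0.00168933, -0.00247521,  0.00058722,
        0.00273322,  0.00269677]), 'tau': array([-3.98309539e-04, -4.92572808e+01, -4.06023553e-01, -3.13399494e+01,
       -6.41465094e-02,  3.95774993e-02,  7.83518863e-05]), 'position': array([0.14547712, 0.6329947 , 0.22154505]), 'orientation': array([ 2.45665409e+00,  1.95628648e+00, -2.06686079e-03]), 'ft_force': array([ 0.77320672,  0.36218566, -0.58085998]), 'wrist_torque': array([ 0.04951463,  0.00804156, -0.03041527]), 'gripper_width': 1.0043341882881769}
```

View pics/t0.png

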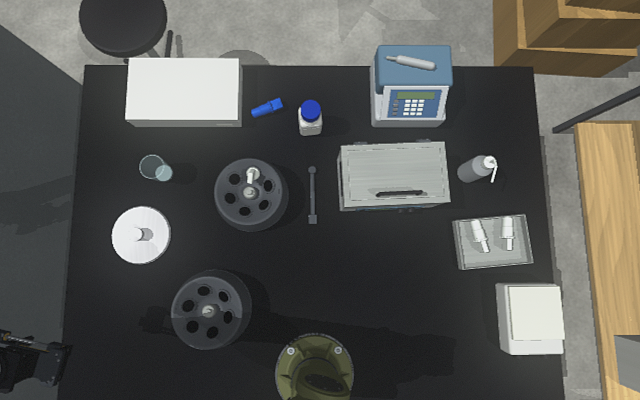

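View pics/s0.png

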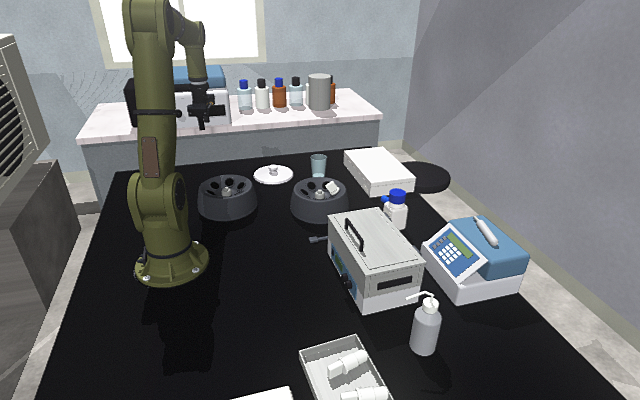

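Top view: the candidate rotors are the far one at (251,195) and the near one at (209,311). The carrier-shaped things are the white one in the far rotor at (252,176), two in the tray at (481,235) and (508,233), and a blue one at (267,107). By the description I choose the far rotor with the white carrier. The cleaner is at (394,176) with its bar at (400,193). I'll check the choice in one close crop.

```bash
python3 - <<'E'
from h import *
a=cv2.imread('pics/t0.png');b=cv2.imread('pics/s0.png')
f=lambda i,u,v,w,h,k:cv2.resize(i[v:v+h,u:u+w],None,fx=k,fy=k,interpolation=cv2.INTER_CUBIC)
top=np.hstack([f(a,210,150,80,80,5),f(b,285,165,80,80,5)])
bot=np.hstack([f(a,330,135,133,66,3),f(b,315,190,133,66,3)])
bot=np.hstack([f(a,330,132,133,83,3),f(b,320,200,133,83,3)])
cv2.imwrite('pics/c0.png',np.vstack([top,cv2.resize(bot,(800,200+0*1)) if 0 else cv2.copyMakeBorder(bot[:200],0,0,0,2,cv2.BORDER_CONSTANT)]))
E
```

```text
(no output)
```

View pics/c0.png

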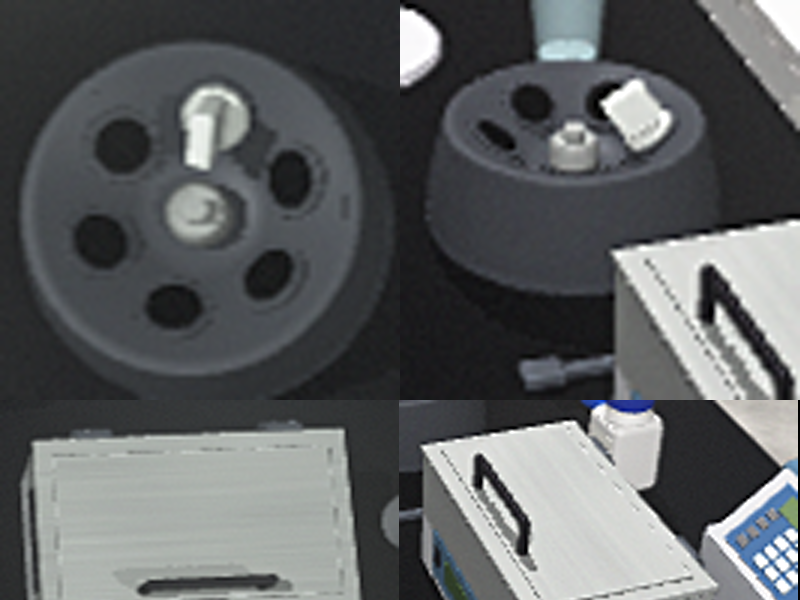

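The crop confirms it: the white carrier is seated at the far rotor, wing top at top-view pixel (250,178) and hub at (249,192). The lid is closed, with bar ends at (377,194) and (422,192).

```bash
python3 - <<'E'
from h import *
np.set_printoptions(precision=4,suppress=True)
t=load('t0');s=load('s0')
hub=atz(t,249.2,192,.088);print('hub',hub,tri(t,(249.2,192),s,(319.6,191)))
# rotor rim circle: extreme px of the top rim (z~.097)
rim=[(210+x/5,150+y/5) for x,y in [(22,205),(360,205),(192,40),(195,376)]]
P=np.array([atz(t,*p,.09) for p in rim]);print('rim',P)
w=atz(t,250,178.2,.1164);print('wingtop',w,'side tri',tri(t,(250,178.2),s,(285+(637-400)/5,165+97/5)))
d=w-hub;print('d',np.linalg.norm(d[:2]),np.degrees(np.arctan2(d[1],d[0])))
m=atz(t,210+215/5,150+117/5,.085);print('collar',m,m-hub)
for p in [(341,145.3),(444.3,142),(340.5,206),(449.5,200)]: print('lid',atz(t,*p,.153))
a,b=atz(t,376.7,194,.188),atz(t,422,192,.188);print('bar',a,b,np.linalg.norm(a-b))
# side bar: crop bot offset
f=lambda x,y:(320+(x-400)/3,200+(y-400)/3)
print(f(479,462),f(526,515),tri(t,(376.7,194),s,f(479,462)),tri(t,(422,192),s,f(526,515)))
print('key',atz(t,312,168,0),atz(t,313,222,0))
print('jar',atz(t,310,108,.146))
E
```

```text
hub [0.5316 0.1859 0.088 ] (array([0.5329, 0.1858, 0.0872]), np.float64(0.002283316013936591))
rim [[0.5347 0.2864 0.09  ]
 [0.5338 0.0903 0.09  ]
 [0.6327 0.1895 0.09  ]
 [0.4347 0.1848 0.09  ]]
wingtop [0.5669 0.18   0.1164] side tri (array([0.5746, 0.1792, 0.1121]), np.float64(0.01372321113143956))
d 0.03583406108864157 -9.480669779721387
collar [0.5875 0.176  0.085 ] [ 0.0559 -0.0099 -0.003 ]
lid [ 0.6525 -0.0779  0.153 ]
lid [ 0.6616 -0.3703  0.153 ]
lid [ 0.4814 -0.0732  0.153 ]
lid [ 0.4964 -0.3751  0.153 ]
bar [ 0.5089 -0.1665  0.188 ] [ 0.5137 -0.288   0.188 ] 0.12158802418693973
(346.3333333333333, 220.66666666666666) (362.0, 238.33333333333334) (array([ 0.5115, -0.1684,  0.181 ]), np.float64(0.0031783201542352714)) (array([ 0.5137, -0.2849,  0.1987]), np.float64(0.003434934911869261))
key [ 0.6223 -0.0003 -0.    ] [ 0.4492 -0.0019  0.    ]
jar [0.7644 0.0079 0.146 ]
```

```bash
cat >> h.py <<'E'
np.set_printoptions(precision=4,suppress=True)
def frame(ztool,xtool):
    z=np.array(ztool,float);z/=np.linalg.norm(z);x=np.array(xtool,float);x-=z*(x@z);x/=np.linalg.norm(x)
    return R.from_matrix(np.c_[x,np.cross(z,x),z])
def go(p,Rt,p0=None,R0=None):
    st=env.read_state()
    if p0 is None:p0=st['position'];R0=R.from_rotvec(st['orientation'])
    d=np.array(p)-p0;r=np.degrees((Rt*R0.inv()).as_rotvec())
    n=int(np.ceil(max(np.linalg.norm(d)/.0415,np.linalg.norm(r)/7.1,1)))
    print('t',st['time'],'rows',n,'total',d,r,'per row',np.round(d/n,4),np.round(r/n,2))
def st():
    s=env.read_state();print(s['time'],s['position'],s['orientation'],'q',s['joint_pos'],'F',s['ft_force'],'T',s['wrist_torque'],'g',s['gripper_width']*.087)
az=np.radians(-10);rad=np.array([np.cos(az),np.sin(az),0]);tan=np.array([-np.sin(az),np.cos(az),0])
M=np.array([.533,.187,.082])+.058*rad
zc=-rad*np.sin(np.radians(35))+np.array([0,0,np.cos(np.radians(35))])
RA=frame(-zc,tan)
E
python3 - <<'E'
from h import *
print(M,zc,M+.0113*zc,RA.as_rotvec())
go(M+.09*zc,RA)
E
```

```text
[0.5901 0.1769 0.082 ] [-0.5649  0.0996  0.8192] [0.5837 0.1781 0.0913] [2.0096 1.6863 0.5317]
t 0.1 rows 15 total [ 0.3938 -0.4471 -0.0658] [ -6.863  -34.3187   2.8768] per row [ 0.0263 -0.0298 -0.0044] [-0.46 -2.29  0.19]
```

{"fn": "drive_tool", "kwargs": {"moves": [[0.0263, -0.0298, 0, -0.46, -2.29, 0.19, 0.06], [0.0263, -0.0298, 0, -0.46, -2.29, 0.19, 0.06], [0.0263, -0.0298, 0, -0.46, -2.29, 0.19, 0.06], [0.0263, -0.0298, 0, -0.46, -2.29, 0.19, 0.06], [0.0263, -0.0298, 0, -0.46, -2.29, 0.19, 0.06], [0.0263, -0.0298, 0, -0.46, -2.29, 0.19, 0.06], [0.0263, -0.0298, 0, -0.46, -2.29, 0.19, 0.06], [0.0263, -0.0298, 0, -0.46, -2.29, 0.19, 0.06], [0.0263, -0.0298, -0.006, -0.46, -2.29, 0.19, 0.06], [0.0263, -0.0298, -0.01, -0.46, -2.29, 0.19, 0.06]]}}

```text
time: 0.93
position: [0.4099, 0.3345, 0.2074]
orientation: [2.164, 1.784, 0.378]
ft_force: [0.2, 0.5, 0.6]
gripper_width: 0.69
```

{"fn": "drive_tool", "kwargs": {"moves": [[0.0263, -0.0298, -0.01, -0.46, -2.29, 0.19, 0.06], [0.0263, -0.0298, -0.01, -0.46, -2.29, 0.19, 0.05], [0.0263, -0.0298, -0.01, -0.46, -2.29, 0.19, 0.05], [0.0263, -0.0298, -0.01, -0.46, -2.29, 0.19, 0.05], [0.0263, -0.0298, -0.01, -0.46, -2.29, 0.19, 0.05], [0, 0, 0, 0, 0, 0, 0.05]]}}

```text
time: 1.43
position: [0.5404, 0.1772, 0.1528]
orientation: [2.015, 1.677, 0.521]
ft_force: [-0.2, 0.3, -0.0]
gripper_width: 0.577
```

```bash
python3 - <<'E'
from h import *
st();go(M+.0133*zc,RA)
a=snap('top','t1');b=snap('side','s1')
f=lambda s,u,v,w,h,k:cv2.resize(s['img'][v:v+h,u:u+w,::-1],None,fx=k,fy=k,interpolation=cv2.INTER_CUBIC)
cv2.imwrite('pics/c1.png',np.hstack([f(a,210,130,80,100,5),f(b,285,145,80,100,5)]))
for s in(a,b): print(proj(s,M),proj(s,M+.042*zc),proj(s,M+.042*zc+.017*np.cross(tan,zc)),proj(s,M+.042*zc-.017*np.cross(tan,zc)))
E
```

```text
1.4333 [0.5404 0.1772 0.1528] [2.015  1.6768 0.5207] q [-0.9411 -0.1127  0.2834  2.2084  0.7338  0.7491  0.2586] F [-0.1755  0.3247 -0.0331] T [ 0.1166  0.7708 -0.0756] g 0.050176735772871205
t 1.4333 rows 2 total [ 0.0422  0.001  -0.0599] [ 0.2953 -0.1663  0.5688] per row [ 0.0211  0.0005 -0.0299] [ 0.15 -0.08  0.28]
[252.8513 172.7293] [249.6177 178.3869] [250.0448 172.9575] [249.1969 183.7353]
[334.484  191.4959] [328.3737 183.6831] [332.1429 181.2309] [324.6224 186.1237]
```

View pics/c1.png

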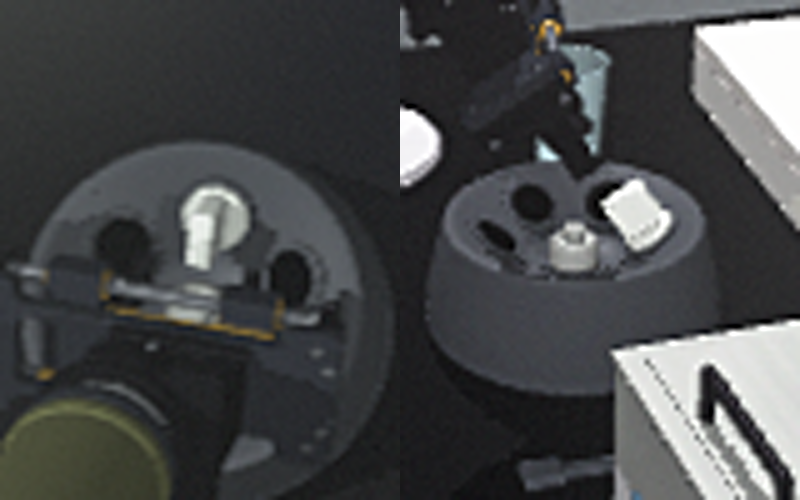

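The wing in the crop matches my prediction within about 1 px (top view (203,217)-(197,268) in the crop). Now to approach and grip.

{"fn": "drive_tool", "kwargs": {"moves": [[0.0141, 0.0003, -0.02, 0.1, -0.05, 0.19, 0.05], [0.0141, 0.0003, -0.02, 0.1, -0.05, 0.19, 0.05], [0.014, 0.0003, -0.0199, 0.1, -0.05, 0.19, 0.05], [0, 0, 0, 0, 0, 0, 0.05], [0, 0, 0, 0, 0, 0, 0.0], [0, 0, 0, 0, 0, 0, 0.0], [0, 0, 0, 0, 0, 0, 0.0], [0, 0, 0, 0, 0, 0, 0.0], [0, 0, 0, 0, 0, 0, 0.0]], "squeeze": 55}}

```text
time: 2.28
position: [0.582, 0.1857, 0.0976]
orientation: [2.005, 1.693, 0.542]
ft_force: [-4.1, -8.3, 5.4]
gripper_width: 0.284
```

```bash
python3 - <<'E'
from h import *
st();go(M+.0133*zc,RA)
print('twist rotvec for 7deg about zc',7*zc,'46deg pull 3mm/axis',zc*.00045)
E
```

```text
2.2833 [0.582  0.1857 0.0976] [2.005  1.6928 0.5416] q [-0.9099  0.054   0.3246  2.188   0.7745  0.5684  0.2174] F [-4.0745 -8.3461  5.3938] T [-1.5083  0.7114 -1.1855] g 0.02469982544232524
t 2.2833 rows 1 total [ 0.0006 -0.0074 -0.0047] [-0.2518  0.1946 -0.4375] per row [ 0.0006 -0.0074 -0.0047] [-0.25  0.19 -0.44]
twist rotvec for 7deg about zc [-3.954   0.6972  5.7341] 46deg pull 3mm/axis [-0.0003  0.      0.0004]
```

```bash
python3 - <<'E'
from h import *
st()
a=snap('top','t2');b=snap('side','s2')
f=lambda s,u,v,w,h,k:cv2.resize(s['img'][v:v+h,u:u+w,::-1],None,fx=k,fy=k,interpolation=cv2.INTER_CUBIC)
cv2.imwrite('pics/c2.png',np.clip(1.6*np.hstack([f(a,210,130,80,100,5),f(b,285,145,80,100,5)]).astype(float),0,255))
E
```

```text
2.2833 [0.582  0.1857 0.0976] [2.005  1.6928 0.5416] q [-0.9099  0.054   0.3246  2.188   0.7745  0.5684  0.2174] F [-4.0745 -8.3461  5.3938] T [-1.5083  0.7114 -1.1855] g 0.02469982544232524[ WARN:0@4.021] global loadsave.cpp:1063 imwrite_ Unsupported depth image for selected encoder is fallbacked to CV_8U.
```

View pics/c2.png

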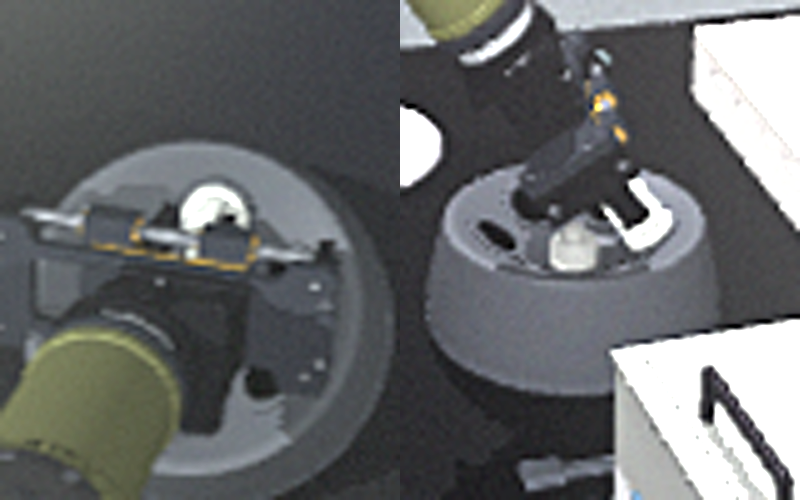

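The right finger touches the wing and the left one is still clear. The tool is about 8 mm off in y because I measured before it settled. Reopening, shifting, and regripping.

{"fn": "drive_tool", "kwargs": {"moves": [[0, 0, 0, 0, 0, 0, 0.05], [0, 0, 0, 0, 0, 0, 0.05], [0, 0, 0, 0, 0, 0, 0.05], [0, -0.0082, -0.0044, 0, 0, -0.2, 0.05], [0, 0, 0, 0, 0, 0, 0.05], [0, 0, 0, 0, 0, 0, 0.05]], "squeeze": 55}}

```text
time: 2.88
position: [0.582, 0.1789, 0.092]
orientation: [2.007, 1.692, 0.543]
ft_force: [-0.0, -0.2, 0.0]
gripper_width: 0.533
```

```bash
python3 - <<'E'
from h import *
st();go(M+.0133*zc,RA)
E
```

```text
2.8833 [0.582  0.1789 0.092 ] [2.0071 1.6923 0.5427] q [-0.9023  0.0558  0.3311  2.2     0.7833  0.5496  0.2144] F [-0.0407 -0.1679  0.0191] T [0.079  0.7022 0.0297] g 0.04633348893516985
t 2.8833 rows 1 total [ 0.0006 -0.0007  0.0009] [-0.3582  0.1738 -0.3937] per row [ 0.0006 -0.0007  0.0009] [-0.36  0.17 -0.39]
```

{"fn": "drive_tool", "kwargs": {"moves": [[0, 0, 0, 0, 0, 0, 0], [0, 0, 0, 0, 0, 0, 0], [0, 0, 0, 0, 0, 0, 0], [0, 0, 0, 0, 0, 0, 0], [0, 0, 0, 0, 0, 0, 0], [0, 0, 0, 0, 0, 0, 0]], "squeeze": 58}}

```text
time: 3.38
position: [0.5823, 0.1793, 0.0923]
orientation: [2.007, 1.692, 0.543]
ft_force: [1.2, 0.5, 0.0]
gripper_width: 0.208
```

```bash
python3 - <<'E'
from h import *
st()
E
```

```text
3.3833 [0.5823 0.1793 0.0923] [2.0067 1.6923 0.5432] q [-0.9026  0.056   0.331   2.1992  0.7833  0.55    0.2144] F [1.2061 0.5024 0.0198] T [0.114  0.701  0.0003] g 0.01808659383967182
```

{"fn": "drive_tool", "kwargs": {"moves": [[0, 0, 0, 0, 0, 0, 0], [0, 0, 0, 0, 0, 0, 0], [0, 0, 0, 0, 0, 0, 0]]}}

```text
time: 3.63
position: [0.5822, 0.1798, 0.0925]
orientation: [2.007, 1.693, 0.544]
ft_force: [-3.7, 0.4, 3.4]
gripper_width: 0.154
```

{"fn": "drive_tool", "kwargs": {"moves": [[-0.0006, 0.0001, 0.0008, -2.26, 0.4, 3.28, 0], [-0.0006, 0.0001, 0.0008, -2.26, 0.4, 3.28, 0], [-0.0003, 0, 0.0004, -2.26, 0.4, 3.28, 0], [-0.0003, 0, 0.0004, -2.26, 0.4, 3.28, 0], [-0.0003, 0, 0.0004, -2.26, 0.4, 3.28, 0], [-0.0003, 0, 0.0004, -2.26, 0.4, 3.28, 0]]}}

```text
time: 4.13
position: [0.5801, 0.179, 0.0948]
orientation: [1.581, 2.04, 0.39]
ft_force: [7.1, 1.1, -7.5]
gripper_width: 0.157
```

```bash
python3 - <<'E'
from h import *
st();s=env.read_state();F=s['ft_force'];print('axial F',F@zc,'axial T',s['wrist_torque']@zc,'adv',(s['position']-np.array([.5823,.1793,.0923]))@zc, 'turn',np.degrees((R.from_rotvec(s['orientation'])*R.from_rotvec([2.0067,1.6923,.5432]).inv()).as_rotvec())@zc)
E
```

```text
4.1333 [0.5801 0.179  0.0948] [1.581  2.0398 0.3899] q [-0.8894  0.048   0.3167  2.1982  0.7703  0.5588  0.6507] F [ 7.0862  1.1454 -7.5485] T [0.7306 0.2017 0.0465] g 0.013676365132922775
axial F -10.072013698722321 axial T -0.3544642303023215 adv 0.0032708379242435124 turn 24.15813307831057
```

The grip is good (13.7 mm). The carrier turns under about 10 N axial load. Continuing the swings of about ±45° with a matched light pull.

{"fn": "drive_tool", "kwargs": {"moves": [[-0.0002, 0, 0.0003, -3.39, 0.6, 4.92, 0], [-0.0002, 0, 0.0003, -3.39, 0.6, 4.92, 0], [-0.0002, 0, 0.0003, 3.39, -0.6, -4.92, 0], [-0.0002, 0, 0.0003, 3.39, -0.6, -4.92, 0], [-0.0002, 0, 0.0003, 3.39, -0.6, -4.92, 0], [-0.0002, 0, 0.0003, 3.39, -0.6, -4.92, 0], [-0.0002, 0, 0.0003, 3.39, -0.6, -4.92, 0], [-0.0002, 0, 0.0003, 3.39, -0.6, -4.92, 0], [-0.0002, 0.0001, 0.0003, 3.39, -0.6, -4.92, 0], [-0.0002, 0.0001, 0.0003, 3.39, -0.6, -4.92, 0]]}}

```text
time: 4.97
position: [0.578, 0.1803, 0.0981]
orientation: [2.199, 1.486, 0.617]
ft_force: [4.6, 0.9, -4.3]
gripper_width: 0.154
```

```bash
cat >> h.py <<'E'
def ax():
    s=env.read_state();F=s['ft_force'];d=s['position']-np.array([.5823,.1793,.0923])
    print(s['time'],'axF',F@zc,'F',F,'adv',d@zc,'lat',d-zc*(d@zc),'turn',np.degrees((R.from_rotvec(s['orientation'])*R.from_rotvec([2.0067,1.6923,.5432]).inv()).as_rotvec())@zc,'T',s['wrist_torque'],'q7',s['joint_pos'][6],'g',s['gripper_width']*.087)
E
python3 -c "
from h import *
ax()"
```

```text
4.9667 axF -6.021033995470661 F [ 4.6347  0.9329 -4.2678] adv 0.007273008274119038 lat [-0.0001  0.0002 -0.0001] turn -12.178526571419884 T [0.402  0.4477 0.6095] q7 -0.00011632668065399421 g 0.013397938622796979
```

{"fn": "drive_tool", "kwargs": {"moves": [[-0.0003, 0, 0.0004, 3.39, -0.6, -4.92, 0], [-0.0003, 0, 0.0004, 3.39, -0.6, -4.92, 0], [-0.0003, 0, 0.0004, 3.39, -0.6, -4.92, 0], [-0.0002, 0, 0.0003, 3.39, -0.6, -4.92, 0], [-0.0002, 0, 0.0003, 3.39, -0.6, -4.92, 0], [-0.0002, 0, 0.0003, -3.39, 0.6, 4.92, 0], [-0.0002, 0, 0.0003, -3.39, 0.6, 4.92, 0], [-0.0002, 0, 0.0003, -3.39, 0.6, 4.92, 0], [-0.0002, 0, 0.0003, -3.39, 0.6, 4.92, 0], [-0.0002, 0.0001, 0.0003, -3.39, 0.6, 4.92, 0]]}}

```text
time: 5.8
position: [0.5756, 0.1805, 0.1015]
orientation: [2.193, 1.495, 0.614]
ft_force: [3.1, 2.3, -4.6]
gripper_width: 0.153
```

{"fn": "drive_tool", "kwargs": {"moves": [[-0.0003, 0, 0.0004, -3.39, 0.6, 4.92, 0], [-0.0003, 0, 0.0004, -3.39, 0.6, 4.92, 0], [-0.0003, 0, 0.0004, -3.39, 0.6, 4.92, 0], [-0.0002, 0, 0.0003, -3.39, 0.6, 4.92, 0], [-0.0002, 0, 0.0003, -3.39, 0.6, 4.92, 0], [-0.0002, 0, 0.0003, -3.39, 0.6, 4.92, 0], [-0.0002, 0, 0.0003, -3.39, 0.6, 4.92, 0], [-0.0002, 0, 0.0003, -3.39, 0.6, 4.92, 0], [-0.0002, 0.0001, 0.0003, -3.39, 0.6, 4.92, 0]]}}

```text
time: 6.55
position: [0.5737, 0.1796, 0.1044]
orientation: [1.23, 2.243, 0.268]
ft_force: [5.0, 0.8, -4.4]
gripper_width: 0.158
```

```bash
python3 -c "
from h import *
ax()"
```

```text
6.55 axF -6.3842920040561655 F [ 5.0218  0.8473 -4.434 ] adv 0.014806680205097332 lat [-0.0003 -0.0012 -0.    ] turn 42.25971410468356 T [ 0.5666  0.4413 -0.0142] q7 0.982961301005532 g 0.013720716758640438
```

{"fn": "drive_tool", "kwargs": {"moves": [[-0.0003, 0, 0.0004, 3.39, -0.6, -4.92, 0], [-0.0003, 0, 0.0004, 3.39, -0.6, -4.92, 0], [-0.0002, 0, 0.0003, 3.39, -0.6, -4.92, 0], [-0.0002, 0.0001, 0.0003, 3.39, -0.6, -4.92, 0], [-0.0002, 0, 0.0003, 3.39, -0.6, -4.92, 0], [-0.0003, 0, 0.0004, 3.39, -0.6, -4.92, 0], [-0.0003, 0, 0.0004, 3.39, -0.6, -4.92, 0], [-0.0002, 0.0001, 0.0003, 3.39, -0.6, -4.92, 0], [-0.0002, 0.0001, 0.0003, 3.39, -0.6, -4.92, 0], [-0.0002, 0.0001, 0.0003, 3.39, -0.6, -4.92, 0]]}}

```text
time: 7.38
position: [0.5712, 0.1812, 0.1079]
orientation: [2.288, 1.377, 0.651]
ft_force: [4.0, 2.7, -4.8]
gripper_width: 0.16
```

{"fn": "drive_tool", "kwargs": {"moves": [[-0.0003, 0, 0.0004, 3.39, -0.6, -4.92, 0], [-0.0003, 0.0001, 0.0004, 3.39, -0.6, -4.92, 0], [-0.0003, 0, 0.0004, 3.39, -0.6, -4.92, 0], [-0.0003, 0, 0.0004, 3.39, -0.6, -4.92, 0], [-0.0003, 0.0001, 0.0004, -3.39, 0.6, 4.92, 0], [-0.0003, 0, 0.0004, -3.39, 0.6, 4.92, 0], [-0.0003, 0, 0.0004, -3.39, 0.6, 4.92, 0], [-0.0003, 0.0001, 0.0004, -3.39, 0.6, 4.92, 0], [-0.0003, 0, 0.0004, -3.39, 0.6, 4.92, 0], [-0.0003, 0, 0.0004, -3.39, 0.6, 4.92, 0]]}}

```text
time: 8.22
position: [0.5678, 0.1809, 0.1119]
orientation: [2.099, 1.599, 0.578]
ft_force: [0.1, 1.5, -1.4]
gripper_width: 0.158
```

```bash
python3 -c "
from h import *
ax();st();go(M+.0133*zc+.022*zc,RA)"
```

```text
8.2167 axF -1.071539732471995 F [ 0.1013  1.5273 -1.424 ] adv 0.02436594239233407 lat [-0.0007 -0.0008 -0.0004] turn -5.681822656263665 T [0.4275 0.8428 0.2645] q7 0.129174051286516 g 0.013717168445860092
8.2167 [0.5678 0.1809 0.1119] [2.0988 1.5991 0.5776] q [-0.9171 -0.0039  0.3161  2.2091  0.7695  0.6074  0.1292] F [ 0.1013  1.5273 -1.424 ] T [0.4275 0.8428 0.2645] g 0.013717168445860092
t 8.2167 rows 1 total [ 0.0023 -0.0004 -0.001 ] [-3.5868  0.7743  4.2343] per row [ 0.0023 -0.0004 -0.001 ] [-3.59  0.77  4.23]
```

It's free: 24 mm out, with axial load down to its own weight. I'll leave it loose in the cavity about 21.5 mm out, open the lid, then come back for it.

{"fn": "drive_tool", "kwargs": {"moves": [[0.0008, -0.0001, -0.0012, -3.4, 0.6, 4.9, 0], [0.0008, -0.0001, -0.0012, 0, 0, 0, 0], [0, 0, 0, 0, 0, 0, 0], [0, 0, 0, 0, 0, 0, 0.04], [0, 0, 0, 0, 0, 0, 0.04], [0, 0, 0, 0, 0, 0, 0.04], [0, 0, 0, 0, 0, 0, 0.04]]}}

```text
time: 8.8
position: [0.5697, 0.1798, 0.1097]
orientation: [2.008, 1.69, 0.542]
ft_force: [0.4, 0.1, 0.8]
gripper_width: 0.374
```

```bash
python3 - <<'E'
from h import *
ax();st()
bar=np.array([.5113,-.227,.188])
y=np.radians(2);cx=np.array([np.cos(y),np.sin(y),0])
RL=frame([0,0,-1],cx)
s=env.read_state();p0=s['position']+.06*zc+np.array([0,0,.03])
go(p0,R.from_rotvec(s['orientation']))
go(bar+[0,0,.08-.0187],RL,p0,R.from_rotvec(s['orientation']))
E
```

```text
8.8 axF 0.4482982305718785 F [0.3554 0.1273 0.7768] adv 0.021457027146023523 lat [-0.0005 -0.0017 -0.0001] turn -0.07796158651593901 T [ 0.1086  0.6352 -0.0075] q7 0.22799263589249816 g 0.03249502797598994
8.8 [0.5697 0.1798 0.1097] [2.008  1.6904 0.5423] q [-0.9152  0.0029  0.3191  2.2076  0.7698  0.6019  0.228 ] F [0.3554 0.1273 0.7768] T [ 0.1086  0.6352 -0.0075] g 0.03249502797598994
t 8.8 rows 3 total [-0.0339  0.006   0.0791] [0. 0. 0.] per row [-0.0113  0.002   0.0264] [0. 0. 0.]
t 8.8 rows 12 total [-0.0245 -0.4128  0.0604] [ 28.3038  25.2572 -75.5594] per row [-0.002  -0.0344  0.005 ] [ 2.36  2.1  -6.3 ]
```

{"fn": "drive_tool", "kwargs": {"moves": [[-0.0113, 0.002, 0.0264, 0, 0, 0, 0.045], [-0.0113, 0.002, 0.0264, 0, 0, 0, 0.045], [-0.0113, 0.002, 0.0264, 0, 0, 0, 0.045], [-0.0019, -0.0318, 0.0046, 2.177, 1.943, -5.812, 0.045], [-0.0019, -0.0318, 0.0046, 2.177, 1.943, -5.812, 0.045], [-0.0019, -0.0318, 0.0046, 2.177, 1.943, -5.812, 0.045], [-0.0019, -0.0318, 0.0046, 2.177, 1.943, -5.812, 0.045], [-0.0019, -0.0318, 0.0046, 2.177, 1.943, -5.812, 0.045], [-0.0019, -0.0318, 0.0046, 2.177, 1.943, -5.812, 0.045]]}}

```text
time: 9.55
position: [0.5239, -0.0058, 0.2171]
orientation: [2.663, 1.046, 0.329]
ft_force: [0.4, -0.9, -0.4]
gripper_width: 0.517
```

{"fn": "drive_tool", "kwargs": {"moves": [[-0.0019, -0.0318, 0.0046, 2.177, 1.943, -5.812, 0.045], [-0.0019, -0.0318, 0.0046, 2.177, 1.943, -5.812, 0.045], [-0.0019, -0.0318, 0.0046, 2.177, 1.943, -5.812, 0.045], [-0.0019, -0.0318, 0.0046, 2.177, 1.943, -5.812, 0.045], [-0.0019, -0.0318, 0.0046, 2.177, 1.943, -5.812, 0.045], [-0.0019, -0.0318, 0.0046, 2.177, 1.943, -5.812, 0.045], [-0.0019, -0.0318, 0.0046, 2.177, 1.943, -5.812, 0.045], [0, 0, 0, 0, 0, 0, 0.045], [0, 0, 0, 0, 0, 0, 0.045], [0, 0, 0, 0, 0, 0, 0.045]]}}

```text
time: 10.38
position: [0.5108, -0.2268, 0.2482]
orientation: [3.141, 0.057, -0.001]
ft_force: [-0.1, 0.7, -0.0]
gripper_width: 0.516
```

```bash
python3 - <<'E'
from h import *
st()
bar=np.array([.5113,-.227,.188])
y=np.radians(2);cx=np.array([np.cos(y),np.sin(y),0]);RL=frame([0,0,-1],cx)
go(bar+[0,0,-.0187+.003],RL)
a=snap('top','t3');b=snap('side','s3')
f=lambda s,u,v,w,h,k:cv2.resize(s['img'][v:v+h,u:u+w,::-1],None,fx=k,fy=k,interpolation=cv2.INTER_CUBIC)
cv2.imwrite('pics/c3.png',np.hstack([f(b,285,140,160,200,2.5),f(a,210,120,160,200,2.5)]))
E
```

```text
10.3833 [ 0.5108 -0.2268  0.2482] [ 3.1409  0.0566 -0.0007] q [-0.4906  0.1556  0.9623  1.6713 -0.1294  1.3828  0.5265] F [-0.1055  0.7452 -0.0323] T [-0.022   0.0342 -0.0053] g 0.04493220693356963
t 10.3833 rows 2 total [ 0.0005 -0.0002 -0.0759] [ 0.0089 -0.0267 -0.0645] per row [ 0.0002 -0.0001 -0.038 ] [ 0.   -0.01 -0.03]
```

View pics/c3.png

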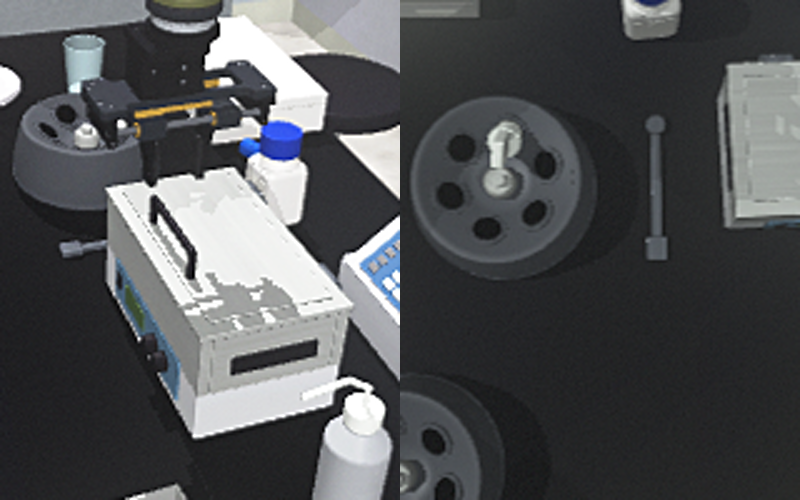

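The carrier is still raised in its cavity and the rotor hasn't moved. The gripper is above the bar. Descending and gripping the bar.

{"fn": "drive_tool", "kwargs": {"moves": [[0.0002, 0, -0.0255, 0, 0, 0, 0.045], [0.0002, 0, -0.0255, 0, 0, 0, 0.045], [0.0001, 0, -0.0249, 0, 0, 0, 0.045], [0, 0, 0, 0, 0, 0, 0.045], [0, 0, 0, 0, 0, 0, 0], [0, 0, 0, 0, 0, 0, 0], [0, 0, 0, 0, 0, 0, 0], [0, 0, 0, 0, 0, 0, 0], [0, 0, 0, 0, 0, 0, 0], [0, 0, 0, 0, 0, 0, 0]], "squeeze": 15}}

```text
time: 11.32
position: [0.512, -0.2272, 0.1736]
orientation: [3.141, 0.057, 0.003]
ft_force: [-0.1, -0.0, -0.8]
gripper_width: 0.152
```

{"fn": "drive_tool", "kwargs": {"moves": [[0, 0, 0, 0, 0, 0, 0], [0, 0, 0, 0, 0, 0, 0]]}}

```text
time: 11.48
position: [0.5135, -0.2272, 0.1737]
orientation: [3.14, 0.057, 0.008]
ft_force: [5.9, -0.7, -0.7]
gripper_width: 0.106
```

```bash
python3 - <<'E'
from h import *
st()
y=np.radians(2);cx=np.array([np.cos(y),np.sin(y),0])
th=np.radians(np.linspace(0,101,31));b=np.arctan2(.043,-.145);r=np.hypot(.145,.043)
u=r*np.cos(b-th);v=r*np.sin(b-th)
d=np.c_[np.diff(u)*cx[0],np.diff(u)*cx[1],np.diff(v)];print(np.round(d,4).tolist())
E
```

```text
11.4833 [ 0.5135 -0.2272  0.1737] [3.14   0.0574 0.0075] q [-0.4599  0.2232  0.9484  1.7728 -0.1928  1.2382  0.5758] F [ 5.9038 -0.7462 -0.7355] T [-0.2522 -1.1428  0.0149] g 0.009218383317747518
[[0.0028, 0.0001, 0.0084], [0.0033, 0.0001, 0.0083], [0.0037, 0.0001, 0.0081], [0.0042, 0.0001, 0.0078], [0.0047, 0.0002, 0.0076], [0.0051, 0.0002, 0.0073], [0.0055, 0.0002, 0.007], [0.0059, 0.0002, 0.0066], [0.0063, 0.0002, 0.0063], [0.0067, 0.0002, 0.0059], [0.007, 0.0002, 0.0055], [0.0073, 0.0003, 0.0051], [0.0076, 0.0003, 0.0046], [0.0078, 0.0003, 0.0042], [0.0081, 0.0003, 0.0037], [0.0083, 0.0003, 0.0032], [0.0084, 0.0003, 0.0027], [0.0086, 0.0003, 0.0022], [0.0087, 0.0003, 0.0017], [0.0088, 0.0003, 0.0012], [0.0089, 0.0003, 0.0007], [0.0089, 0.0003, 0.0002], [0.0089, 0.0003, -0.0004], [0.0088, 0.0003, -0.0009], [0.0088, 0.0003, -0.0014], [0.0087, 0.0003, -0.0019], [0.0085, 0.0003, -0.0024], [0.0084, 0.0003, -0.0029], [0.0082, 0.0003, -0.0034], [0.008, 0.0003, -0.0039]]
```

{"fn": "drive_tool", "kwargs": {"moves": [[0.0048, 0.0001, 0.0084, 0, 0, 0, 0], [0.0033, 0.0001, 0.0083, 0, 0, 0, 0], [0.0037, 0.0001, 0.0081, 0, 0, 0, 0], [0.0042, 0.0001, 0.0078, 0, 0, 0, 0], [0.0047, 0.0002, 0.0076, 0, 0, 0, 0], [0.0051, 0.0002, 0.0073, 0, 0, 0, 0], [0.0055, 0.0002, 0.007, 0, 0, 0, 0], [0.0059, 0.0002, 0.0066, 0, 0, 0, 0], [0.0063, 0.0002, 0.0063, 0, 0, 0, 0], [0.0067, 0.0002, 0.0059, 0, 0, 0, 0]]}}

```text
time: 12.32
position: [0.5596, -0.2253, 0.2476]
orientation: [-3.139, -0.055, 0.007]
ft_force: [-10.3, 1.6, 6.9]
gripper_width: 0.102
```

```bash
python3 -c "
from h import *
st()"
```

```text
12.3167 [ 0.5596 -0.2253  0.2476] [-3.1387 -0.0553  0.0074] q [-0.4215  0.2963  0.9388  1.5599 -0.2407  1.4133  0.5709] F [-10.3033   1.5988   6.8916] T [ 0.4761  2.4034 -0.0108] g 0.008853173937664301
```

{"fn": "drive_tool", "kwargs": {"moves": [[0.005, 0.0002, 0.0065, 0, 0, 0, 0], [0.0063, 0.0003, 0.0061, 0, 0, 0, 0], [0.0076, 0.0003, 0.0046, 0, 0, 0, 0], [0.0078, 0.0003, 0.0042, 0, 0, 0, 0], [0.0081, 0.0003, 0.0037, 0, 0, 0, 0], [0.0083, 0.0003, 0.0032, 0, 0, 0, 0], [0.0084, 0.0003, 0.0027, 0, 0, 0, 0], [0.0086, 0.0003, 0.0022, 0, 0, 0, 0], [0.0087, 0.0003, 0.0017, 0, 0, 0, 0], [0.0088, 0.0003, 0.0012, 0, 0, 0, 0]]}}

```text
time: 13.15
position: [0.6405, -0.2223, 0.2835]
orientation: [3.141, 0.058, 0.003]
ft_force: [-1.5, 1.1, 1.3]
gripper_width: 0.107
```

```bash
python3 -c "
from h import *
st()"
```

```text
13.15 [ 0.6405 -0.2223  0.2835] [3.1409 0.0581 0.0026] q [-0.3135  0.467   0.8951  1.3044 -0.3599  1.5327  0.5766] F [-1.4687  1.1492  1.2978] T [0.0503 0.5925 0.054 ] g 0.009314869868774556
```

{"fn": "drive_tool", "kwargs": {"moves": [[0.0089, 0.0003, 0.0007, 0, 0, 0, 0], [0.0089, 0.0003, 0.0002, 0, 0, 0, 0], [0.0089, 0.0003, -0.0004, 0, 0, 0, 0], [0.0088, 0.0003, -0.0009, 0, 0, 0, 0], [0.0088, 0.0003, -0.0014, 0, 0, 0, 0], [0.0087, 0.0003, -0.0019, 0, 0, 0, 0], [0.0085, 0.0003, -0.0024, 0, 0, 0, 0], [0.0084, 0.0003, -0.0029, 0, 0, 0, 0], [0.0082, 0.0003, -0.0034, 0, 0, 0, 0], [0, 0, 0, 0, 0, 0, 0]]}}

```text
time: 13.98
position: [0.7199, -0.2192, 0.269]
orientation: [3.14, 0.059, 0.004]
ft_force: [2.1, 1.9, 2.7]
gripper_width: 0.105
```

```bash
python3 -c "
from h import *
st()
s=env.read_state();p=s['position'];x=p[0]-.657;z=p[2]+.0187-.145
print(x,z,np.degrees(np.arctan2(.043,-.145)-np.arctan2(z,x)),np.hypot(x,z))"
```

```text
13.9833 [ 0.7199 -0.2192  0.269 ] [3.1403 0.0593 0.0044] q [-0.2068  0.642   0.8412  1.0893 -0.4635  1.5851  0.5528] F [2.1483 1.945  2.7177] T [ 0.2787 -0.3249  0.0218] g 0.009111757714258064
0.06293653747453509 0.14265144127075388 97.2888279365015 0.15591806003765857
```

{"fn": "drive_tool", "kwargs": {"moves": [[0.008, 0.0003, -0.0039, 0, 0, 0, 0], [0.005, 0.0002, -0.0028, 0, 0, 0, 0], [0, 0, 0, 0, 0, 0, 0], [0, 0, 0, 0, 0, 0, 0.02], [0, 0, 0, 0, 0, 0, 0.02], [0, 0, 0, 0, 0, 0, 0.02]]}}

```text
time: 14.48
position: [0.7296, -0.2205, 0.2629]
orientation: [3.14, 0.054, -0.001]
ft_force: [1.8, 0.8, -0.1]
gripper_width: 0.206
```

{"fn": "drive_tool", "kwargs": {"moves": [[0, 0, 0.01, 0, 0, 0, 0.02], [0, 0, 0.02, 0, 0, 0, 0.02], [0, 0, 0.03, 0, 0, 0, 0.02], [0, 0, 0.03, 0, 0, 0, 0.03], [0, 0, 0, 0, 0, 0, 0.03]]}}

```text
time: 14.9
position: [0.7308, -0.2211, 0.3612]
orientation: [3.136, 0.056, 0.014]
ft_force: [0.3, -0.8, 1.1]
gripper_width: 0.302
```

```bash
python3 - <<'E'
from h import *
st()
a=snap('top','t4');b=snap('side','s4')
f=lambda s,u,v,w,h,k:cv2.resize(s['img'][v:v+h,u:u+w,::-1],None,fx=k,fy=k,interpolation=cv2.INTER_CUBIC)
cv2.imwrite('pics/c4.png',np.hstack([f(b,280,110,180,200,2.2),f(a,210,60,180*4//3,200,1.65)[:440] if 0 else f(a,220,70,180,200,2.2)]))
E
```

```text
14.9 [ 0.7308 -0.2211  0.3612] [3.136  0.0561 0.0141] q [-0.1281  0.6652  0.8409  0.8507 -0.4896  1.7715  0.5179] F [ 0.3008 -0.7555  1.1382] T [-0.1603  0.0378  0.0185] g 0.026308580725247006
```

View pics/c4.png

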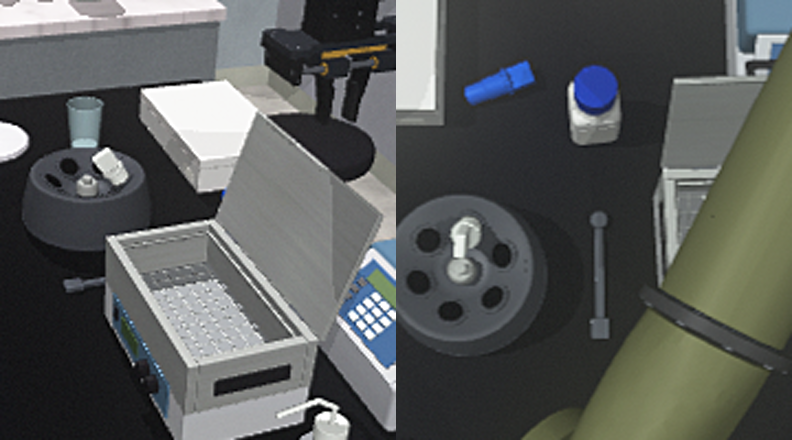

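The lid rests open by itself, the basket is visible, and the carrier is still raised in its cavity. Next I'll regrasp it with the tool tilted inward, so that it lies flatter when the tool is vertical.

```bash
cat >> h.py <<'E'
t25=np.radians(25);zt=-rad*np.sin(t25)-np.array([0,0,np.cos(t25)])
RB=frame(zt,tan)
W2=M+.0515*zc
TG=W2+.0147*zt
E
python3 - <<'E'
from h import *
st();print(W2,TG,TG-.07*zt)
up=env.read_state()
go(TG-.07*zt+[0,0,0.02],RB)
E
```

```text
15.0 [ 0.7303 -0.2207  0.3558] [3.1389 0.0549 0.0057] q [-0.1291  0.6676  0.8392  0.8586 -0.4893  1.768   0.5183] F [ 0.2039  0.8611 -0.9855] T [-0.0665  0.0398 -0.0447] g 0.02913230214971559
[0.561  0.1821 0.1242] [0.5549 0.1831 0.1109] [0.584  0.178  0.1743]
t 15.0 rows 12 total [-0.1462  0.3987 -0.1615] [20.3483 17.9813 76.7036] per row [-0.0122  0.0332 -0.0135] [1.7  1.5  6.39]
```

{"fn": "drive_tool", "kwargs": {"moves": [[-0.0113, 0.0307, 0, 1.565, 1.383, 5.9, 0.03], [-0.0113, 0.0307, 0, 1.565, 1.383, 5.9, 0.03], [-0.0113, 0.0307, 0, 1.565, 1.383, 5.9, 0.03], [-0.0113, 0.0307, 0, 1.565, 1.383, 5.9, 0.04], [-0.0113, 0.0307, 0, 1.565, 1.383, 5.9, 0.04], [-0.0113, 0.0307, 0, 1.565, 1.383, 5.9, 0.045], [-0.0113, 0.0307, 0, 1.565, 1.383, 5.9, 0.045]]}}

```text
time: 15.58
position: [0.65, -0.0035, 0.3523]
orientation: [-2.727, -1.097, 0.243]
ft_force: [-0.1, -0.4, 0.0]
gripper_width: 0.487
```

{"fn": "drive_tool", "kwargs": {"moves": [[-0.0112, 0.0307, -0.027, 1.565, 1.383, 5.9, 0.045], [-0.0112, 0.0307, -0.027, 1.565, 1.383, 5.9, 0.045], [-0.0112, 0.0307, -0.027, 1.565, 1.383, 5.9, 0.045], [-0.0112, 0.0307, -0.027, 1.565, 1.383, 5.9, 0.045], [-0.0112, 0.0307, -0.027, 1.565, 1.383, 5.9, 0.045], [-0.0112, 0.0307, -0.027, 1.565, 1.383, 5.9, 0.045], [0, 0, 0, 0, 0, 0, 0.045], [0, 0, 0, 0, 0, 0, 0.045], [0, 0, 0, 0, 0, 0, 0.045]]}}

```text
time: 16.33
position: [0.5849, 0.1757, 0.1933]
orientation: [-2.129, -1.787, 0.404]
ft_force: [1.0, -0.7, 0.4]
gripper_width: 0.518
```

```bash
python3 - <<'E'
from h import *
st();go(TG,RB)
a=snap('top','t5');b=snap('side','s5')
f=lambda s,u,v,w,h,k:cv2.resize(s['img'][v:v+h,u:u+w,::-1],None,fx=k,fy=k,interpolation=cv2.INTER_CUBIC)
cv2.imwrite('pics/c5.png',np.clip(1.3*np.hstack([f(a,210,130,80,100,5),f(b,285,145,80,100,5)]),0,255).astype(np.uint8))
xc=np.cross(tan,zc)
for s,o in((a,(210,130,0)),(b,(285,145,400))):
  for P in (W2+.012*zc+.017*xc,W2+.012*zc-.017*xc,W2-.03*zc): 
    p=proj(s,P);print((p[0]-o[0])*5+o[2],(p[1]-o[1])*5)
E
```

```text
16.3333 [0.5849 0.1757 0.1933] [-2.1292 -1.7872  0.4042] q [-0.5289  0.6077  0.4668  1.2372 -0.3708  1.7833  1.318 ] F [ 0.9601 -0.7043  0.4369] T [-0.1355 -0.438   0.0269] g 0.04502541651988481
t 16.3333 rows 3 total [-0.03    0.0074 -0.0825] [ 0.22   -0.2233 -0.0753] per row [-0.01    0.0025 -0.0275] [ 0.07 -0.07 -0.03]
191.45832835331035 229.67782542399718
187.2728265849986 284.3513806255885
206.12394691097705 227.87564178071975
619.852184093071 160.62583873380248
582.0719528056532 185.3534130755618
631.8801665527983 212.6098949694122
```

View pics/c5.png

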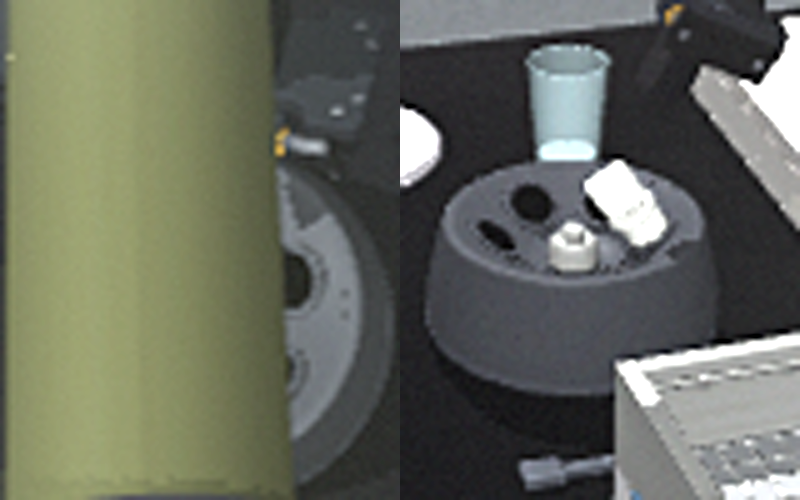

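The wing is exactly where predicted (side crop (620,160),(586,184)). Descending.

{"fn": "drive_tool", "kwargs": {"moves": [[0, 0.002, -0.02, 0, 0, 0, 0.045], [-0.01, 0.0017, -0.0209, 0, 0, 0, 0.045], [-0.01, 0.0017, -0.0208, 0, 0, 0, 0.045], [-0.0095, 0.0017, -0.0207, 0, 0, 0, 0.045], [0, 0, 0, 0, 0, 0, 0.045], [0, 0, 0, 0, 0, 0, 0.045], [0, 0, 0, 0, 0, 0, 0.045]]}}

```text
time: 17.02
position: [0.5575, 0.1827, 0.1135]
orientation: [-2.131, -1.788, 0.397]
ft_force: [0.1, 0.3, 0.7]
gripper_width: 0.518
```

```bash
python3 - <<'E'
from h import *
st();go(TG,RB)
E
```

```text
17.0167 [0.5575 0.1827 0.1135] [-2.131  -1.7882  0.3972] q [-0.5624  0.6049  0.4527  1.4049 -0.3759  1.6164  1.3342] F [0.1249 0.2563 0.7062] T [-0.1269 -0.5011  0.0727] g 0.04505088150257305
t 17.0167 rows 1 total [-0.0026  0.0004 -0.0026] [ 0.0897  0.0374 -0.021 ] per row [-0.0026  0.0004 -0.0026] [ 0.09  0.04 -0.02]
```

{"fn": "drive_tool", "kwargs": {"moves": [[-0.0015, 0.0004, -0.0024, 0, 0, 0, 0.045], [0, 0, 0, 0, 0, 0, 0], [0, 0, 0, 0, 0, 0, 0], [0, 0, 0, 0, 0, 0, 0], [0, 0, 0, 0, 0, 0, 0], [0, 0, 0, 0, 0, 0, 0], [0, 0, 0, 0, 0, 0, 0], [0, 0, 0, 0, 0, 0, 0], [0, 0, 0, 0, 0, 0, 0]], "squeeze": 45}}

```text
time: 17.77
position: [0.5543, 0.184, 0.1091]
orientation: [-2.128, -1.788, 0.401]
ft_force: [0.3, -0.1, 0.4]
gripper_width: 0.156
```

{"fn": "drive_tool", "kwargs": {"moves": [[-0.0011, 0.0002, 0.0016, 0, 0, 0, 0], [-0.0023, 0.0004, 0.0033, 0, 0, 0, 0], [-0.0023, 0.0004, 0.0033, 0, 0, 0, 0]]}}

```text
time: 18.02
position: [0.5482, 0.1851, 0.1174]
orientation: [-2.128, -1.788, 0.402]
ft_force: [-0.3, 0.1, -1.0]
gripper_width: 0.156
```

```bash
python3 - <<'E'
from h import *
st();go(TG+.06*zc,RB)
E
```

```text
18.0167 [0.5482 0.1851 0.1174] [-2.1278 -1.7882  0.4018] q [-0.5728  0.5871  0.4522  1.424  -0.3715  1.6168  1.3276] F [-0.3463  0.1003 -0.965 ] T [-0.0707 -0.6019 -0.0026] g 0.013544168942463842
t 18.0167 rows 2 total [-0.0272  0.004   0.0427] [ 0.1146 -0.1773 -0.1193] per row [-0.0136  0.002   0.0213] [ 0.06 -0.09 -0.06]
```

{"fn": "drive_tool", "kwargs": {"moves": [[-0.004, 0.0007, 0.0057, 0, 0, 0, 0], [-0.004, 0.0007, 0.0057, 0, 0, 0, 0], [-0.004, 0.0007, 0.0057, 0, 0, 0, 0], [-0.004, 0.0007, 0.0057, 0, 0, 0, 0], [-0.004, 0.0007, 0.0057, 0, 0, 0, 0], [-0.004, 0.0007, 0.0057, 0, 0, 0, 0], [-0.004, 0.0007, 0.0057, 0, 0, 0, 0], [-0.004, 0.0007, 0.0057, 0, 0, 0, 0], [0, 0, 0.03, 0, 0, 0, 0], [0, 0, 0.03, 0, 0, 0, 0]]}}

```text
time: 18.85
position: [0.515, 0.1907, 0.2229]
orientation: [-2.126, -1.787, 0.406]
ft_force: [1.0, 0.5, 0.4]
gripper_width: 0.158
```

{"fn": "drive_tool", "kwargs": {"moves": [[0, 0, 0.03, 0, 0, 0, 0], [0, 0, 0.01, 0, 0, 0, 0], [0, 0, 0, 0, 0, 0, 0]]}}

```text
time: 19.1
position: [0.5178, 0.1908, 0.2661]
orientation: [-2.13, -1.791, 0.393]
ft_force: [0.4, 0.9, -1.0]
gripper_width: 0.158
```

```bash
cat >> h.py <<'E'
y2=np.radians(2);cx=np.array([np.cos(y2),np.sin(y2),0]);cy=np.array([-np.sin(y2),np.cos(y2),0])
HG=np.array([.657,-.222,0]);CC=HG-.085*cx
RV=frame([0,0,-1],cy)
E
python3 - <<'E'
from h import *
st();print(CC)
go(CC-.024*cx+[0,0,.24-.0147],RV)
E
```

```text
19.1 [0.5178 0.1908 0.2661] [-2.1297 -1.7912  0.3934] q [-0.6161  0.4258  0.4744  1.3402 -0.3307  1.8316  1.2411] F [ 0.4311  0.925  -0.9647] T [-0.0479 -0.6069  0.0228] g 0.013721990756542228
[ 0.5721 -0.225   0.    ]
t 19.1 rows 11 total [ 0.0303 -0.4166 -0.0408] [ -1.7538 -24.8096  11.6815] per row [ 0.0028 -0.0379 -0.0037] [-0.16 -2.26  1.06]
```

{"fn": "drive_tool", "kwargs": {"moves": [[0.0022, -0.0298, -0.0029, -0.125, -1.772, 0.834, 0], [0.0022, -0.0298, -0.0029, -0.125, -1.772, 0.834, 0], [0.0022, -0.0298, -0.0029, -0.125, -1.772, 0.834, 0], [0.0022, -0.0298, -0.0029, -0.125, -1.772, 0.834, 0], [0.0022, -0.0298, -0.0029, -0.125, -1.772, 0.834, 0], [0.0022, -0.0298, -0.0029, -0.125, -1.772, 0.834, 0], [0.0022, -0.0298, -0.0029, -0.125, -1.772, 0.834, 0], [0.0022, -0.0298, -0.0029, -0.125, -1.772, 0.834, 0], [0.0022, -0.0298, -0.0029, -0.125, -1.772, 0.834, 0], [0.0022, -0.0298, -0.0029, -0.125, -1.772, 0.834, 0]]}}

```text
time: 19.93
position: [0.5375, -0.1084, 0.2319]
orientation: [-2.175, -2.125, 0.131]
ft_force: [0.4, 0.4, -1.5]
gripper_width: 0.154
```

{"fn": "drive_tool", "kwargs": {"moves": [[0.0022, -0.0298, -0.0029, -0.125, -1.772, 0.834, 0], [0.0022, -0.0298, -0.0029, -0.125, -1.772, 0.834, 0], [0.0022, -0.0298, -0.0029, -0.125, -1.772, 0.834, 0], [0.0022, -0.0298, -0.0029, -0.125, -1.772, 0.834, 0], [0, 0, 0, 0, 0, 0, 0], [0, 0, 0, 0, 0, 0, 0], [0, 0, 0, 0, 0, 0, 0]]}}

```text
time: 20.52
position: [0.5468, -0.2254, 0.2208]
orientation: [-2.18, -2.255, 0.01]
ft_force: [0.4, 0.7, -0.5]
gripper_width: 0.155
```

```bash
python3 - <<'E'
from h import *
st()
go(CC-.024*cx+[0,0,.144-.0147],RV)
b=snap('side','s6');a=snap('top','t6')
f=lambda s,u,v,w,h,k:cv2.resize(s['img'][v:v+h,u:u+w,::-1],None,fx=k,fy=k,interpolation=cv2.INTER_CUBIC)
cv2.imwrite('pics/c6.png',np.hstack([f(b,310,110,130,180,3),f(a,210,130,130,180,3)]))
E
```

```text
20.5167 [ 0.5468 -0.2254  0.2208] [-2.1805 -2.2553  0.0097] q [-0.2264  0.2301  0.6704  1.6217 -0.1414  1.347   2.068 ] F [ 0.4237  0.7258 -0.5009] T [0.0992 0.0682 0.0072] g 0.013469033572844045
t 20.5167 rows 3 total [ 0.0013 -0.0004 -0.0915] [ 0.0725 -0.436   0.0683] per row [ 0.0004 -0.0001 -0.0305] [ 0.02 -0.15  0.02]
```

View pics/c6.png

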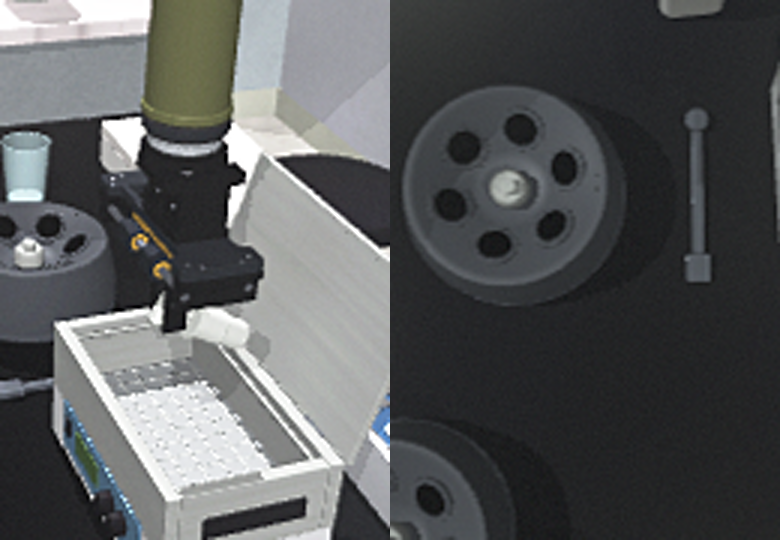

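{"fn": "drive_tool", "kwargs": {"moves": [[-0.002, 0, -0.03, 0, 0, 0, 0], [-0.002, 0, -0.03, 0, 0, 0, 0], [0, 0, -0.02, 0, 0, 0, 0], [0, 0, -0.009, 0, 0, 0, 0], [0, 0, -0.002, 0, 0, 0, 0], [0, 0, -0.002, 0, 0, 0, 0], [0, 0, -0.002, 0, 0, 0, 0], [0, 0, 0, 0, 0, 0, 0], [0, 0, 0, 0, 0, 0, 0]]}}

```text
time: 21.37
position: [0.5442, -0.2267, 0.1285]
orientation: [-2.184, -2.258, 0.007]
ft_force: [0.2, -0.7, -0.5]
gripper_width: 0.158
```

```bash
python3 - <<'E'
from h import *
st()
E
```

```text
21.3667 [ 0.5442 -0.2267  0.1285] [-2.1836 -2.2585  0.007 ] q [-0.2057  0.2966  0.6551  1.7438 -0.1902  1.1683  2.108 ] F [ 0.2442 -0.6703 -0.5093] T [0.0171 0.1143 0.0368] g 0.013713045534335475
```

Next, slow lowering until the end touches the wire floor (expected near z = 0.119).

{"fn": "drive_tool", "kwargs": {"moves": [[0, 0, -0.0025, 0, 0, 0, 0], [0, 0, -0.0025, 0, 0, 0, 0], [0, 0, -0.0015, 0, 0, 0, 0], [0, 0, -0.0015, 0, 0, 0, 0], [0, 0, 0, 0, 0, 0, 0]]}}

```text
time: 21.78
position: [0.5431, -0.2264, 0.1189]
orientation: [-2.182, -2.257, 0.009]
ft_force: [-0.4, 0.1, -1.9]
gripper_width: 0.158
```

{"fn": "drive_tool", "kwargs": {"moves": [[0, 0, -0.0015, 0, 0, 0, 0], [0, 0, -0.0015, 0, 0, 0, 0], [0, 0, 0, 0, 0, 0, 0]]}}

```text
time: 22.03
position: [0.5433, -0.2268, 0.1173]
orientation: [-2.183, -2.257, 0.008]
ft_force: [-4.2, 1.0, 5.3]
gripper_width: 0.157
```

{"fn": "drive_tool", "kwargs": {"moves": [[0, 0, -0.0015, 0, 0, 0, 0], [0, 0, -0.0015, 0, 0, 0, 0], [0, 0, 0, 0, 0, 0, 0]]}}

```text
time: 22.28
position: [0.5425, -0.2272, 0.115]
orientation: [-2.183, -2.256, 0.009]
ft_force: [-7.6, 1.2, 10.3]
gripper_width: 0.158
```

Contact at z ≈ 0.118. I'll lower the grip to let the carrier pivot between the pads, and follow the arc down.

{"fn": "drive_tool", "kwargs": {"moves": [[-0.001, 0, 0, 0, 0, 0, 0], [-0.0014, 0, -0.0025, 0, 0, 0, 0], [-0.0013, 0, -0.0025, 0, 0, 0, 0], [-0.0012, 0, -0.0025, 0, 0, 0, 0], [-0.0011, 0, -0.0025, 0, 0, 0, 0], [0, 0, 0, 0, 0, 0, 0]], "squeeze": 7}}

```text
time: 22.78
position: [0.5367, -0.2263, 0.1024]
orientation: [-2.182, -2.256, 0.01]
ft_force: [-0.8, -0.2, -1.3]
gripper_width: 0.163
```

{"fn": "drive_tool", "kwargs": {"moves": [[-0.0009, 0, -0.0025, 0, 0, 0, 0], [-0.0008, 0, -0.0025, 0, 0, 0, 0], [-0.0007, 0, -0.0025, 0, 0, 0, 0], [0, 0, 0, 0, 0, 0, 0]]}}

```text
time: 23.12
position: [0.5345, -0.2262, 0.0951]
orientation: [-2.182, -2.257, 0.009]
ft_force: [-0.8, -0.8, 0.3]
gripper_width: 0.158
```

```bash
python3 - <<'E'
from h import *
st()
b=snap('side','s7')
f=lambda s,u,v,w,h,k:cv2.resize(s['img'][v:v+h,u:u+w,::-1],None,fx=k,fy=k,interpolation=cv2.INTER_CUBIC)
cv2.imwrite('pics/c7.png',f(b,325,160,110,130,4.5))
E
```

```text
23.1167 [ 0.5345 -0.2262  0.0951] [-2.1819 -2.2565  0.0092] q [-0.1977  0.3149  0.6485  1.7961 -0.2058  1.1046  2.1255] F [-0.818  -0.8043  0.2768] T [-0.0072  0.0802 -0.0312] g 0.01375828364819386
```

View pics/c7.png

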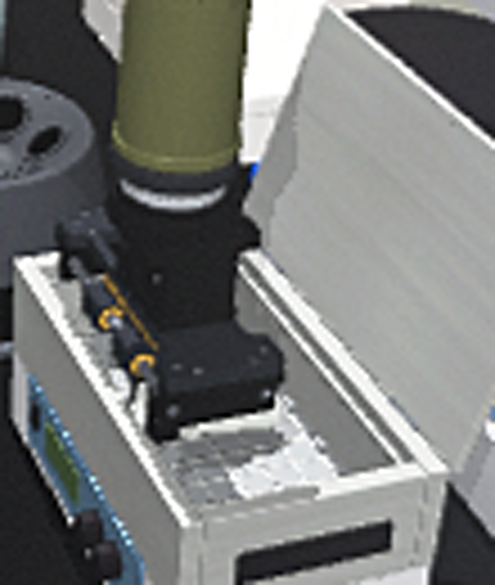

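The pivot is working with low forces. The wing is hidden behind the gripper, so I'll continue to the resting height, watching the force.

{"fn": "drive_tool", "kwargs": {"moves": [[-0.0004, 0, -0.002, 0, 0, 0, 0], [-0.0003, 0, -0.002, 0, 0, 0, 0], [0, 0, 0, 0, 0, 0, 0]]}}

```text
time: 23.42
position: [0.5342, -0.2264, 0.0915]
orientation: [-2.182, -2.257, 0.009]
ft_force: [0.3, -0.5, -0.0]
gripper_width: 0.16
```

{"fn": "drive_tool", "kwargs": {"moves": [[-0.0002, 0, -0.0015, 0, 0, 0, 0], [-0.0001, 0, -0.0015, 0, 0, 0, 0], [0, 0, 0, 0, 0, 0, 0]]}}

```text
time: 23.67
position: [0.5339, -0.2265, 0.0886]
orientation: [-2.183, -2.257, 0.009]
ft_force: [0.3, -0.4, -0.3]
gripper_width: 0.161
```

{"fn": "drive_tool", "kwargs": {"moves": [[0, 0, -0.001, 0, 0, 0, 0], [0, 0, -0.001, 0, 0, 0, 0], [0, 0, 0, 0, 0, 0, 0]]}}

```text
time: 23.92
position: [0.534, -0.2265, 0.0867]
orientation: [-2.183, -2.257, 0.009]
ft_force: [-0.8, -1.5, 0.7]
gripper_width: 0.159
```

{"fn": "drive_tool", "kwargs": {"moves": [[0, 0, -0.001, 0, 0, 0, 0], [0, 0, -0.001, 0, 0, 0, 0], [0, 0, 0, 0, 0, 0, 0]], "squeeze": 4}}

```text
time: 24.17
position: [0.534, -0.2266, 0.0848]
orientation: [-2.183, -2.257, 0.009]
ft_force: [-1.0, -0.1, 0.9]
gripper_width: 0.159
```

{"fn": "drive_tool", "kwargs": {"moves": [[0, 0, -0.001, 0, 0, 0, 0], [0, 0, 0, 0, 0, 0, 0], [0, 0, 0, 0, 0, 0, 0]]}}

```text
time: 24.42
position: [0.5339, -0.2266, 0.084]
orientation: [-2.183, -2.257, 0.009]
ft_force: [-1.8, 0.6, 1.4]
gripper_width: 0.164
```

{"fn": "drive_tool", "kwargs": {"moves": [[0, 0, 0, 0, 0, 0, 0.018], [0, 0, 0, 0, 0, 0, 0.018], [0, 0, 0, 0, 0, 0, 0.024], [0, 0, 0, 0, 0, 0, 0.03], [0, 0, 0, 0, 0, 0, 0.035], [0, 0, 0, 0, 0, 0, 0.035], [0, 0, 0.005, 0, 0, 0, 0.035], [0, 0, 0.015, 0, 0, 0, 0.035], [0, 0, 0.03, 0, 0, 0, 0.035], [0, 0, 0.04, 0, 0, 0, 0.035]]}}

```text
time: 25.25
position: [0.532, -0.2257, 0.1725]
orientation: [-2.18, -2.254, 0.014]
ft_force: [0.4, 0.2, 0.1]
gripper_width: 0.407
```

{"fn": "drive_tool", "kwargs": {"moves": [[0, 0, 0.04, 0, 0, 0, 0.035], [0, 0, 0.04, 0, 0, 0, 0.035], [-0.02, 0.02, 0.02, 0, 0, 0, 0.035], [-0.03, 0.035, 0, 0, 0, 0, 0.035], [-0.03, 0.035, 0, 0, 0, 0, 0.035], [-0.02, 0.035, 0, 0, 0, 0, 0.035], [0, 0.035, 0, 0, 0, 0, 0.035], [0, 0.035, 0, 0, 0, 0, 0.035], [0, 0, 0, 0, 0, 0, 0.035], [0, 0, 0, 0, 0, 0, 0.035]]}}

```text
time: 26.08
position: [0.4397, -0.0366, 0.2743]
orientation: [-2.178, -2.262, 0.008]
ft_force: [0.9, -0.4, 1.4]
gripper_width: 0.404
```

```bash
python3 - <<'E'
from h import *
st()
b=snap('side','s8');a=snap('top','t8')
f=lambda s,u,v,w,h,k:cv2.resize(s['img'][v:v+h,u:u+w,::-1],None,fx=k,fy=k,interpolation=cv2.INTER_CUBIC)
cv2.imwrite('pics/c8.png',np.vstack([np.hstack([f(b,325,160,110,100,3.6),f(a,330,110,110,100,3.6)]),np.hstack([f(a,80,120,220,110,1.8),f(b,240,140,220,110,1.8)])]))
t0=load('t0');d=np.abs(a['img'].astype(int)-t0['img']).sum(2)
E
```

```text
26.0833 [ 0.4397 -0.0366  0.2743] [-2.1782 -2.2623  0.0078] q [-0.4727 -0.1796  0.435   1.8634  0.0786  1.4462  1.5546] F [ 0.8505 -0.444   1.4197] T [-0.0397  0.0029  0.0109] g 0.03510796433430396
```

View pics/c8.png

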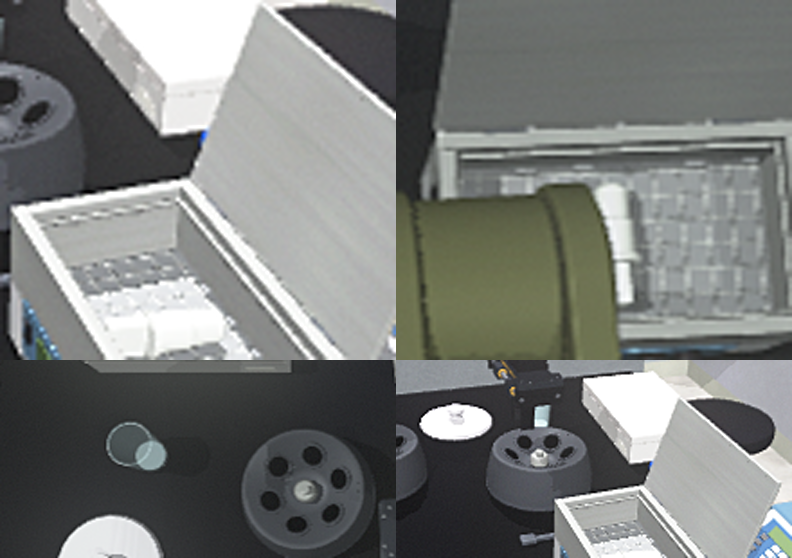

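The carrier lies flat on the basket floor inside the tank, the lid is open, and the tool is clear. One numeric check that the rotor and bystanders haven't moved, then hand in.

```bash
python3 - <<'E'
from h import *
def m(f0,f1,n,u,v,w,h):
    a=load(f0)['img'];b=load(f1)['img'];k=4;r=lambda i:cv2.resize(i,None,fx=k,fy=k,interpolation=cv2.INTER_CUBIC)
    A=r(a[v:v+h,u:u+w]);B=r(b[v-6:v+h+6,u-6:u+w+6]);q=cv2.matchTemplate(B,A,cv2.TM_CCOEFF_NORMED);_,s,_,l=cv2.minMaxLoc(q)
    print(n,'shift px',l[0]/k-6,l[1]/k-6,'score',round(s,3))
m('t0','t8','rotor',212,185,78,48);m('t6','t8','rotor6',212,155,78,78);m('t0','t8','key',303,160,18,68)
m('t0','t8','jar',294,96,32,44);m('t0','t8','beaker',135,150,40,34);m('t0','t8','rotor_lid',108,202,66,66)
m('s0','s8','bottle',405,288,40,70);m('s0','s8','rotor side',290,185,60,40)
env.hand_in();print('handed in',env.read_state()['time'])
E
```

```text
rotor shift px 0.0 0.25 score 0.987
rotor6 shift px 0.0 0.0 score 0.983
key shift px -0.25 0.0 score 0.718
jar shift px 0.0 0.0 score 0.991
beaker shift px 0.0 0.0 score 0.999
rotor_lid shift px 0.0 0.0 score 0.998
bottle shift px 0.0 0.0 score 0.989
rotor side shift px 0.5 2.25 score 0.668
the job is handed in; nothing more can be done
the job is handed in; nothing more can be done
```

The job is done and was handed in at about 26 s of the 72 s allowed.

**What I did**
- **Carrier:** I gripped the white carrier by its wing and worked it out with swings of about ±45°. The axial load was about 6–10 N at each check. I stopped about 21 mm out, with the carrier loose in its cavity.
- **Lid:** I swung the lid over by its bar to about 1.75 rad. When released, it stayed open.
- **Laying down:** I regripped the carrier, drew it clear and took it to the tank. I rested its lower end on the basket floor and let it pivot flat between lightly closed pads before letting go.

**Last checks**
- **Final pictures:** The carrier lies flat in the basket, the lid is open and the gripper is clear of everything.
- **Rotor and bystanders:** From the first pictures to the last, the rotor, key, jar, beaker, rotor lid and bottle shifted by 0.25 px or less. The key's match was weak, with a score of 0.72.
- **One disagreement:** The side-view rotor match gave a 2.25 px shift at a poor score of 0.67. That crop included the carrier, which was removed in between, and the arm may also have overlapped it. I trust the top view (0–0.25 px, score 0.98) instead.
- **One early slip:** My first grip closed about 8 mm off-centre and pushed sideways on the wing with about 9 N. I reopened, shifted and regripped.

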